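# Find the crate stamped underneath and push it to the dispatch line

## Robot

A 6-joint arm with a two-finger parallel gripper is mounted at the origin on a cart in front of the work surface, level with it; the furniture and walls round the work are solid. World frame = base frame: x ahead of the robot, y to its left, z up, the work surface at z = 0. Lengths are in mm, angles in rad, forces in N, time in s.
With the tool pointing down it reaches from about 350 to 775 mm from the base axis. Payload 7.3 kg.
Tool frame: the origin (TCP) lies on the centre line of the jaws, within the pads' length; the fingertips stand 22 mm ahead of it and the grasp point (between the pads) lies 3 mm ahead of it; x points along the fingers, z is the direction in which the jaws open and shut, and the axes are right-handed (so a half turn about x gives the same grasp; the last joint's range is limited). The gripper opens to 92 mm and grips with 3 to 60 N. Pads are 19 mm wide; open, the fingers measure 130 mm over their backs; the gripper's body (75 mm by 190 mm) begins 47 mm behind the grasp point.
Start: joints at [-1.473, 0.342, 1.524, -0, 1.275, -0.146], TCP at [126.752, -509.487, 248.741] pointing down, gripper open.
Joint ranges: [-2.53, 2.53], [-0.77, 2.02], [0.04, 2.7], [-1, 4.14], [0.28, 2.66], [-3.11, 3.11]. Speed limits (rad/s): [2.57, 2.57, 3.14, 3.14, 3.14, 3.14].

## Interface

Orientations are given as [roll, pitch, yaw] about the fixed x, y, z axes, in that order (R = Rz(yaw) Ry(pitch) Rx(roll)).
In Python, from plant import readout, imaging, bot gives the robot as it stands.
- The arm moves only by the tool arm_command, never from a script. Its argument "plan" is a list of rows, each an object of numbers: "tx", "ty", "tz": the shift along the tool's x, y, z in cm; "wx", "wy", "wz": the turn, a rotation vector about the tool's x, y, z in rad; "jaw": the opening, from -1 (shut) to 1 (fully open). In form: [{"tx": .., "ty": .., "tz": .., "wx": .., "wy": .., "wz": .., "jaw": ..}, ...]. A call has 1 to 20 rows; each row shifts and turns the commanded pose from where the row before left it, along the tool's axes as they then stand; what a row does not reach is not made up. A row lasts 1/10 s, in which the tool goes at most 50 mm and 8.59 degrees, less where a joint would pass 70% of its speed; a pose out of reach is approached as far as the arm can. A call with a gripper value outside its range is refused whole. The fingers move at their own pace and stop on an object; the grip force is fixed at half the most. Time passes only in rows, so rows that do not move let the fingers close. It gives the time, the measured TCP pose, the force and the opening at its end, in the units of the state.
- readout.get_obs(): the state, without advancing time (a new reading comes with each control period).
- imaging.capture(name): name is "scene" or "top" or "wrist"; returns the picture (400x640x3 uint8, blue, green, red); there is no depth.
- imaging.get_calibration(name): a dict with "fx", "fy", "cx", "cy" (pixels), "dist" ([k1, k2, p1, p2, k3] as OpenCV has them; the pictures are not rectified), "position" and "rotation" of the camera in the world; the wrist camera has in their place "mount" (4x4, takes a point from camera to tool coordinates, whose origin is the TCP and whose axes are the tool frame's). Camera axes: x right, y up, looking along -z (the intrinsics and any distortion apply to the point x, -y, -z); pixel columns grow to the right and rows downward; lengths in mm; the calibration is good to about 2 mm. A picture is of the moment at which its call begins: read the wrist's pose just before it. get_calibration takes no time and is no camera call.
- bot.close_job(): hands the job in, once; it reports no verdict.
The state is a dict: "time": time; "joint_positions": joint angles; "dq": joint speeds; "tau": joint torques, N m; "tool_pos": TCP position; "tcp_rot": TCP orientation; "contact_force": force on the tool from outside, world axes, zero at the start; "moment": the same for the moment, N m; "grip_width": finger opening in mm.
Only numpy, scipy, OpenCV 4.12 (cv2) and the standard library are available. Lean on these libraries where they do the work, as an engineer would, in place of code of your own. Each camera call takes 0.05 s, during which the arm holds its last target.

## Task

Two empty white crates look alike, but one has a stamp underneath (a bold black frame with a cross in it). Push each of them over, away from the robot, so that both lie on their far long side with the underside facing the robot; then push the stamped one, still lying so, along the worktop until it lies over the strip of black tape (the dispatch line), with the whole width of the strip under it, and leave the other crate where it fell. Use only the fingertips or the outside of the fingers, grasp or lift nothing, and do not disturb the tape roll, bottle, flask and dish around the work.

Things in the scene. Friction and masses are not known exactly. Their poses are not given: they have to be found in the camera images.
- crate_a: One of two like crates (left or right by chance): empty, open-topped, white plastic, upright at the start; 76 (x) x 116 (y) x 104 mm high outside, 0.2 to 0.33 kg, 3 mm walls; lips 10 mm high, 3 mm proud (included), round top and bottom. Origin: centre of its underside plane; the underside panel is set 4 mm into it. x points to its far long side, away from the robot, z up to its mouth.
- crate_b: The other crate, same build, size and axes. Either, pushed away from the robot high on its near long side, tips about its far bottom edge, perhaps sliding a little, and past about 40 degrees falls onto its far side. It then lies 76 mm high, own x down, own z (mouth) away from the robot, underside facing the robot.
- crate_a_mid (a point): Centre of crate_a's outer block, 52 mm along its own z from the underside.
- crate_b_mid (a point): Centre of crate_b's outer block, 52 mm along its own z from the underside.
- stamp (a point): Centre of the stamp: a flat black rectangular frame, 54 x 88 mm, with a cross in it, in the middle of the recessed underside of one of the crates (the point lies 3 mm inside that crate's underside plane). The other underside is plain. It can be seen only once the crate has been tipped.
- dispatch_line: Strip of flat black tape on the worktop beyond the crates, 24 mm wide (own x, pointing away from the robot) and 700 mm long (own y, across the bench); it has no thickness to catch on. Origin: its centre, on the worktop.
- masking_roll: Roll of beige tape lying flat, 104 mm across, 25 mm high, between the crates. Origin: centre of its underside. Leave alone.
- small_bottle: Small glass bottle with a blue cap, 57 mm across, 104 mm high, in the middle beyond the roll. Origin: centre of its underside. Leave alone.
- near_flask: Conical flask with a stopper, 63 mm across, 137 mm high, to the right of the work. Origin: centre of its underside. Leave alone.
- dish: Round flat covered dish, 92 mm across, 16 mm high, to the left of the work. Origin: centre of its underside. Leave alone.

How it is judged:
By the outcome, as a careful person would: the job done as asked, in the order asked, and still so for the second after the job is handed in, with the robot touching nothing.
It also fails if it takes over 64 s, if anything falls off the work surface, if the arm or the gripper's body presses on something with over 40 N, if the wrist force passes 120 N, or if a joint passes its speed limit or range.

## Working session

There is one attempt and no reset: what is moved stays moved. The work goes in short steps, Python scripts to look and compute and a tool call to move; the robot and the scene stay as the last step left them, time stands still between calls to the robot, and variables do not carry over. Pictures are saved under pics/ and viewed, and the job is handed in when it is done.

Besides the shell and the picture viewer there is one more tool, called after "Call:" in YAML: its name, and indented under it one key for each argument. arm_command: Moves the arm, as the interface text tells. Its arguments: {"type":"object","properties":{"plan":{"type":"array"}},"required":["plan"]}

```bash
ls; mkdir -p pics; python3 - <<'E'
from plant import readout, imaging, bot
import cv2
print(readout.get_obs())
for n in ("scene","top","wrist"):
    im=imaging.capture(n); cv2.imwrite(f"pics/{n}0.png",im); print(n,imaging.get_calibration(n))
E
```

```text
pics
{'time': 0.0, 'joint_positions': array([-1.47295535e+00,  3.42690059e-01,  1.52502122e+00, -5.95375496e-06,
        1.27539164e+00, -1.46064507e-01]), 'dq': array([ 0.00015891,  0.00247122,  0.00090651,  0.00118533, -0.00152359,
        0.00119485]), 'tau': array([-1.04150106e-04, -4.31242418e+01, -2.44215882e+01,  7.18101813e-02,
        5.59618778e-02, -1.05017259e-04]), 'tool_pos': array([ 126.73460832, -509.08736075,  248.06042384]), 'tcp_rot': array([2.99929783, 1.56928605, 1.67240873]), 'contact_force': array([-0.26846188,  0.20539664, -0.88595754]), 'moment': array([-0.01867213, -0.05239634,  0.01596943]), 'grip_width': 92.04887885230717}
scene {'fx': 437.9167534021088, 'fy': 437.9167534021088, 'cx': 320.65462131397703, 'cy': 196.78413798332875, 'dist': array([-0.08007833,  0.        ,  0.        ,  0.        ,  0.        ]), 'position': array([-573.29524954,  728.21276803,  755.76481332]), 'rotation': array([ 1.09529576e+00, -7.70630651e-04, -2.14259537e+00])}
top {'fx': 463.0486904108625, 'fy': 463.0486904108625, 'cx': 315.44662601913836, 'cy': 200.7780333761831, 'dist': array([-0.11204326,  0.        ,  0.        ,  0.        ,  0.        ]), 'position': array([ 467.10351983,    5.71334877, 1473.88668499]), 'rotation': array([ 0.07750136, -0.00673076, -1.55586955])}
wrist {'fx': 294.40517834272197, 'fy': 294.40517834272197, 'cx': 315.8914253494673, 'cy': 196.36910117707075, 'dist': array([-0.05648259,  0.        ,  0.        ,  0.        ,  0.        ]), 'mount': array([[ 2.41740918e-04,  2.73881177e-01, -9.61763506e-01,
        -1.36000472e+02],
       [ 3.97353622e-04,  9.61763432e-01,  2.73881256e-01,
         7.34840340e+01],
       [ 9.99999892e-01, -4.48368519e-04,  1.23669898e-04,
        -1.31836769e-01],
       [ 0.00000000e+00,  0.00000000e+00,  0.00000000e+00,
         1.00000000e+00]])}
```

View pics/top0.png

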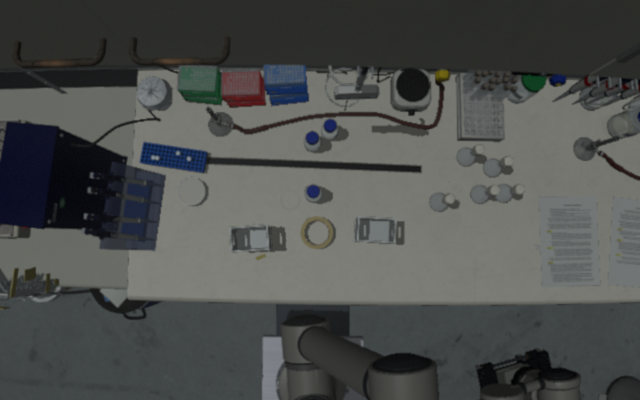

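View pics/scene0.png

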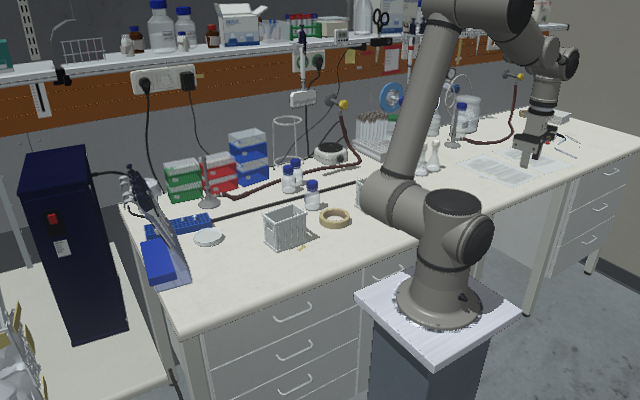

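```bash
cat > h.py <<'E'
import numpy as np, cv2
from scipy.spatial.transform import Rotation as R
from plant import readout, imaging
def cam(n,obs=None):
    c=imaging.get_calibration(n)
    K=np.array([[c['fx'],0,c['cx']],[0,c['fy'],c['cy']],[0,0,1]])
    if n=='wrist':
        T=np.eye(4);T[:3,:3]=R.from_euler('xyz',obs['tcp_rot']).as_matrix();T[:3,3]=obs['tool_pos']
        M=T@c['mount']; return K,c['dist'],M[:3,3],M[:3,:3]
    return K,c['dist'],np.array(c['position']),R.from_euler('xyz',c['rotation']).as_matrix()
def ray(cm,uv):
    K,d,p,Rm=cm
    q=cv2.undistortPoints(np.array(uv,float).reshape(-1,1,2),K,d).reshape(-1,2)
    v=np.c_[q[:,0],-q[:,1],-np.ones(len(q))]
    return p,v@Rm.T
def onplane(cm,uv,z):
    p,v=ray(cm,uv); t=(z-p[2])/v[:,2]; return p+t[:,None]*v
def proj(cm,X):
    K,d,p,Rm=cm
    c=(np.atleast_2d(X)-p)@Rm; c=np.c_[c[:,0],-c[:,1],-c[:,2]]
    return cv2.projectPoints(c,np.zeros(3),np.zeros(3),K,d)[0].reshape(-1,2)
E
python3 - <<'E'
from h import *
im=cv2.imread('pics/top0.png')
cm=cam('top')
np.set_printoptions(precision=1,suppress=True)
print('strip',onplane(cm,[[210,158],[210,165],[420,166],[420,172]],0))
print('roll',onplane(cm,[[318,233]],25)); 
for uv,z in (((314,186),104),((437,202),60),((193,191),10)): print(uv,onplane(cm,[uv],z))
cv2.imwrite('pics/topz.png',cv2.resize(im[170:270,160:480],None,fx=2.5,fy=2.5,interpolation=cv2.INTER_CUBIC))
E
```

```text
strip [[ 715.1  340.5    0. ]
 [ 692.3  339.6    0. ]
 [ 699.8 -339.2    0. ]
 [ 680.2 -339.1    0. ]]
roll [[478.9 -11.8  25. ]]
(314, 186) [[617.6   3.  104. ]]
(437, 202) [[ 579.1 -378.    60. ]]
(193, 191) [[606.2 389.3  10. ]]
```

View pics/topz.png

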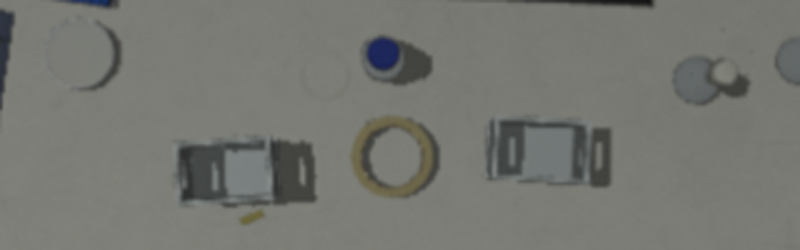

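View pics/wrist0.png

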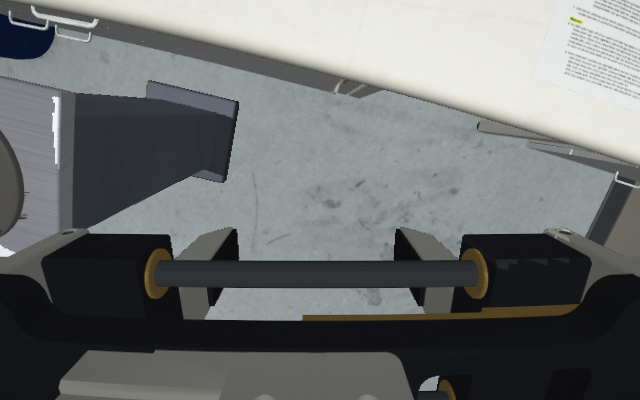

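```bash
python3 - <<'E'
from h import *
im=cv2.imread('pics/top0.png')
def z(n,x0,y0,w=90,h=60,f=8):
    c=cv2.resize(im[y0:y0+h,x0:x0+w],None,fx=f,fy=f,interpolation=cv2.INTER_CUBIC); return cv2.convertScaleAbs(c,alpha=1.6)
cv2.imwrite('pics/za.png',z('a',220,210)); cv2.imwrite('pics/zb.png',z('b',340,200))
E
```

```text
(no output)
```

View pics/za.png

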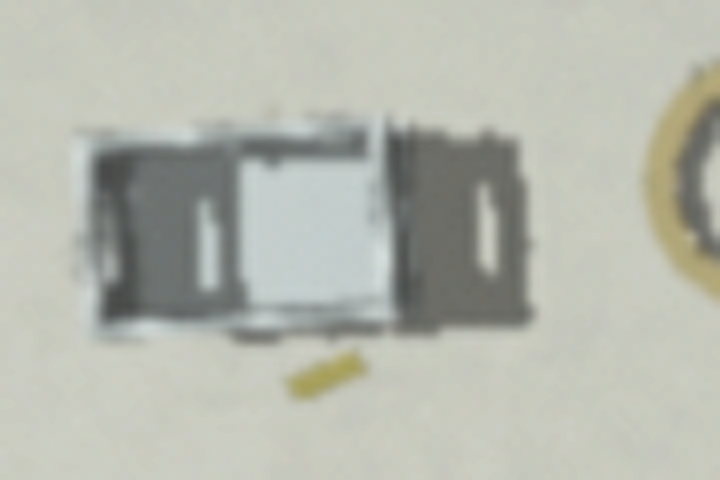

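View pics/zb.png

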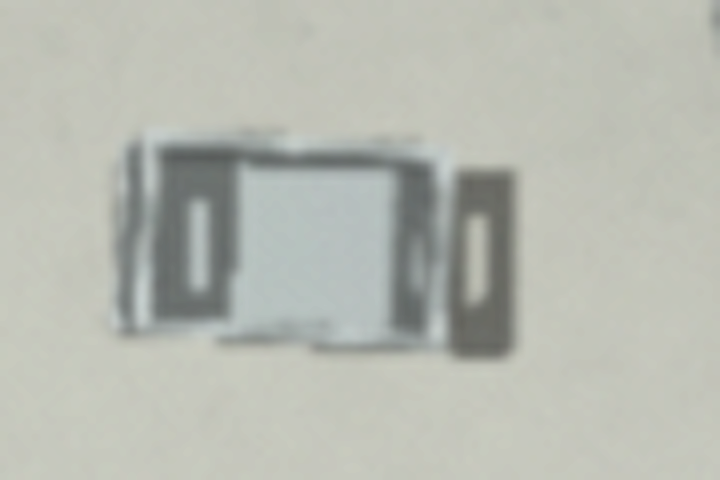

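```bash
python3 - <<'E'
from h import *
np.set_printoptions(precision=1,suppress=True)
cm=cam('top')
for n,o,c in (('L',(220,210),[(75,133),(383,118),(395,322),(98,338)]),('R',(340,200),[(147,133),(454,152),(446,350),(140,332)])):
    P=onplane(cm,(np.array(c)+.0)/8+np.array(o),104)
    print(n,P[:,:2]); d=P-np.roll(P,-1,0); print(np.linalg.norm(d,axis=1),P.mean(0)[:2])
    e=(P[0]+P[3]-P[1]-P[2])/2; f=(P[0]+P[1]-P[2]-P[3])/2
    print('yaw',np.arctan2(-e[0],e[1]),np.arctan2(f[1],f[0]))
# scene image crop
im=cv2.imread('pics/scene0.png')
print('scene roll etc')
E
```

```text
L [[492.9 252. ]
 [500.3 137.7]
 [425.2 131.7]
 [417.4 241.5]]
[114.5  75.3 110.1  76.2] [458.9 190.7]
yaw 0.06842345487012313 0.10920001303126531
R [[ 528.5 -129.9]
 [ 523.  -244.4]
 [ 449.6 -241.7]
 [ 454.9 -127.9]]
[114.6  73.5 113.9  73.6] [ 489. -186.]
yaw -0.04684938374586037 -0.031469782127939015
scene roll etc
```

```bash
cat >> h.py <<'E'
def delta(target_pos,down_tilt=0.,yaw=0.,obs=None,sgn=1):
    """target TCP, tool x pointing down tilted forward by down_tilt, jaw along y*sgn rotated yaw. prints total tool frame shift(cm), rotvec"""
    obs=obs or readout.get_obs()
    Rc=R.from_euler('xyz',obs['tcp_rot']).as_matrix()
    x=np.array([np.sin(down_tilt),0,-np.cos(down_tilt)]); z=np.array([0,sgn,0.]); y=np.cross(z,x)
    Rt=R.from_euler('z',yaw).as_matrix()@np.c_[x,y,z]
    d=Rc.T@(np.array(target_pos)-obs['tool_pos'])/10
    w=R.from_matrix(Rc.T@Rt).as_rotvec()
    dt=Rt.T@(np.array(target_pos)-obs['tool_pos'])/10
    return d,w,dt
E
python3 - <<'E'
from h import *
np.set_printoptions(precision=3,suppress=True)
o=readout.get_obs(); print(R.from_euler('xyz',o['tcp_rot']).as_matrix())
for s in (1,-1): print(delta([380,-186,120],0,-.045,sgn=s))
E
```

```text
[[-0.     0.97   0.241]
 [ 0.001  0.241 -0.97 ]
 [-1.     0.    -0.001]]
(array([ 12.856,  32.378, -25.236]), array([-2.853,  0.   , -0.002]), array([ 12.823, -23.848,  33.426]))
(array([ 12.856,  32.378, -25.236]), array([ 0.289, -0.001, -0.   ]), array([ 12.823,  23.848, -33.426]))
```

Call:
arm_command:
  plan:
    - {"wx": 0.0965, "jaw": 0.1}
    - {"wx": 0.0965, "jaw": 0.1}
    - {"wx": 0.0965, "jaw": 0.1}
    - {"ty": 1.7, "tz": -2.39, "jaw": 0.1}
    - {"ty": 1.7, "tz": -2.39, "jaw": 0.1}
    - {"ty": 1.7, "tz": -2.39, "jaw": 0.1}
    - {"ty": 1.7, "tz": -2.39, "jaw": 0.1}
    - {"ty": 1.7, "tz": -2.39, "jaw": 0.1}
    - {"ty": 1.7, "tz": -2.39, "jaw": 0.1}
    - {"ty": 1.7, "tz": -2.39, "jaw": 0.1}
    - {"ty": 1.7, "tz": -2.39, "jaw": 0.1}
    - {"ty": 1.7, "tz": -2.39, "jaw": 0.1}
    - {"ty": 1.7, "tz": -2.39, "jaw": 0.1}
    - {"ty": 1.7, "tz": -2.39, "jaw": 0.1}
    - {"ty": 1.7, "tz": -2.39, "jaw": 0.1}
    - {"ty": 1.7, "tz": -2.39, "jaw": 0.1}
    - {"ty": 1.7, "tz": -2.39, "jaw": 0.1}
    - {"jaw": 0.1}

```text
invalid input at $.plan[0]: expected keys tx, ty, tz, wx, wy, wz, jaw
```

```bash
python3 - <<'E'
from h import *
np.set_printoptions(precision=3,suppress=True)
o=readout.get_obs(); print(o['joint_positions'],o['tool_pos'],o['contact_force'],o['grip_width'])
print(delta([400,-186,114],0,-.045,sgn=-1))
cv2.imwrite('pics/w1.png',imaging.capture('wrist'))
E
```

```text
[-1.473  0.343  1.525  0.     1.275 -0.146] [ 126.724 -509.199  248.23 ] [-0.231 -0.81   0.687] 91.96588549983812
(array([ 13.456,  34.319, -24.752]), array([ 0.289, -0.001, -0.   ]), array([ 13.423,  25.846, -33.516]))
```

View pics/w1.png

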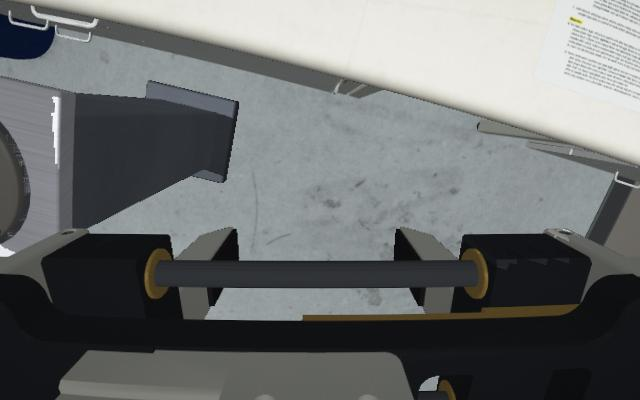

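All keys must be given. Wrist view unchanged: fingers over the floor, bench edge at the top.

Call:
arm_command:
  plan:
    - {"tx": 0, "ty": 0, "tz": 0, "wx": 0.0965, "wy": 0, "wz": 0, "jaw": 0.1}
    - {"tx": 0, "ty": 0, "tz": 0, "wx": 0.0965, "wy": 0, "wz": 0, "jaw": 0.1}
    - {"tx": 0, "ty": 0, "tz": 0, "wx": 0.0965, "wy": 0, "wz": 0, "jaw": 0.1}
    - {"tx": 0, "ty": 1.7, "tz": -2.39, "wx": 0, "wy": 0, "wz": 0, "jaw": 0.1}
    - {"tx": 0, "ty": 1.7, "tz": -2.39, "wx": 0, "wy": 0, "wz": 0, "jaw": 0.1}
    - {"tx": 0, "ty": 1.7, "tz": -2.39, "wx": 0, "wy": 0, "wz": 0, "jaw": 0.1}
    - {"tx": 0, "ty": 1.7, "tz": -2.39, "wx": 0, "wy": 0, "wz": 0, "jaw": 0.1}
    - {"tx": 0, "ty": 1.7, "tz": -2.39, "wx": 0, "wy": 0, "wz": 0, "jaw": 0.1}
    - {"tx": 0, "ty": 1.7, "tz": -2.39, "wx": 0, "wy": 0, "wz": 0, "jaw": 0.1}
    - {"tx": 0, "ty": 1.7, "tz": -2.39, "wx": 0, "wy": 0, "wz": 0, "jaw": 0.1}
    - {"tx": 0, "ty": 1.7, "tz": -2.39, "wx": 0, "wy": 0, "wz": 0, "jaw": 0.1}
    - {"tx": 0, "ty": 1.7, "tz": -2.39, "wx": 0, "wy": 0, "wz": 0, "jaw": 0.1}
    - {"tx": 0, "ty": 1.7, "tz": -2.39, "wx": 0, "wy": 0, "wz": 0, "jaw": 0.1}
    - {"tx": 0, "ty": 1.7, "tz": -2.39, "wx": 0, "wy": 0, "wz": 0, "jaw": 0.1}
    - {"tx": 0, "ty": 1.7, "tz": -2.39, "wx": 0, "wy": 0, "wz": 0, "jaw": 0.1}
    - {"tx": 0, "ty": 1.7, "tz": -2.39, "wx": 0, "wy": 0, "wz": 0, "jaw": 0.1}
    - {"tx": 0, "ty": 1.7, "tz": -2.39, "wx": 0, "wy": 0, "wz": 0, "jaw": 0.1}
    - {"tx": 0, "ty": 0, "tz": 0, "wx": 0, "wy": 0, "wz": 0, "jaw": 0.1}

```text
time: 2.0
tool_pos: [381.0, -183.9, 248.6]
tcp_rot: [2.748, 1.57, 1.135]
contact_force: [-0.7, -0.6, -1.1]
grip_width: 50.6
```

```bash
python3 - <<'E'
from h import *
np.set_printoptions(precision=3,suppress=True)
o=readout.get_obs(); print(o['time'],o['joint_positions'],o['tool_pos'],o['contact_force'],o['grip_width'])
print(delta([400,-186,114],0,-.045,sgn=-1))
cv2.imwrite('pics/w1.png',imaging.capture('wrist'))
E
```

```text
2.0 [-0.632  0.154  1.78   0.001  1.208  0.981] [ 380.984 -183.912  248.645] [-0.679 -0.598 -1.119] 50.63017725692708
(array([13.465,  1.904,  0.139]), array([ 0.003, -0.001, -0.   ]), array([13.464,  1.909,  0.123]))
```

View pics/w1.png

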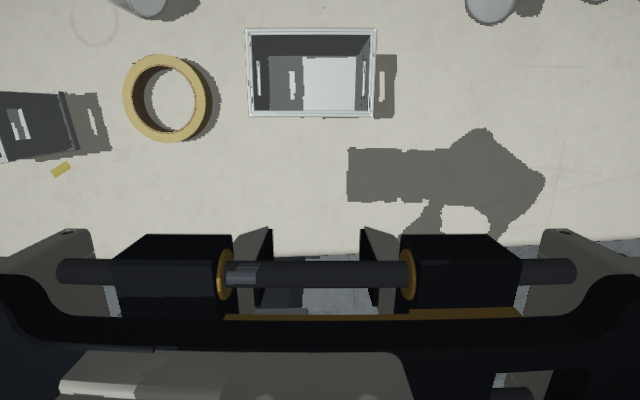

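```bash
python3 - <<'E'
from h import *
np.set_printoptions(precision=3,suppress=True)
o=readout.get_obs(); cm=cam('wrist',o)
P=onplane(cm,[[246,28],[377,28],[375,116.5],[249,115.5]],104); print(P[:,:2],P.mean(0))
print(onplane(cm,[[167,97]],25))
E
```

```text
[[ 528.328 -130.443]
 [ 523.419 -244.14 ]
 [ 448.241 -242.604]
 [ 454.105 -126.152]] [ 488.523 -185.835  104.   ]
[[480.71  -13.068  25.   ]]
```

Call:
arm_command:
  plan:
    - {"tx": 2.7, "ty": 0.4, "tz": 0, "wx": 0, "wy": 0, "wz": 0, "jaw": 0.1}
    - {"tx": 2.7, "ty": 0.4, "tz": 0, "wx": 0, "wy": 0, "wz": 0, "jaw": 0.1}
    - {"tx": 2.7, "ty": 0.4, "tz": 0, "wx": 0, "wy": 0, "wz": 0, "jaw": 0.1}
    - {"tx": 2.7, "ty": 0.4, "tz": 0.1, "wx": 0, "wy": 0, "wz": 0, "jaw": 0.1}
    - {"tx": 2.7, "ty": 0.4, "tz": 0, "wx": 0, "wy": 0, "wz": 0, "jaw": 0.1}
    - {"tx": 0, "ty": 1, "tz": 0, "wx": 0, "wy": 0, "wz": 0, "jaw": 0.1}
    - {"tx": 0, "ty": 1, "tz": 0, "wx": 0, "wy": 0, "wz": 0, "jaw": 0.1}
    - {"tx": 0, "ty": 1, "tz": 0, "wx": 0, "wy": 0, "wz": 0, "jaw": 0.1}
    - {"tx": 0, "ty": 1, "tz": 0, "wx": 0, "wy": 0, "wz": 0, "jaw": 0.1}
    - {"tx": 0, "ty": 0.6, "tz": 0, "wx": 0, "wy": 0, "wz": 0, "jaw": 0.1}
    - {"tx": -0.1, "ty": 0.6, "tz": 0, "wx": 0, "wy": 0, "wz": 0, "jaw": 0.1}
    - {"tx": -0.1, "ty": 0.6, "tz": 0, "wx": 0, "wy": 0, "wz": 0, "jaw": 0.1}
    - {"tx": -0.1, "ty": 0.6, "tz": 0, "wx": 0, "wy": 0, "wz": 0, "jaw": 0.1}
    - {"tx": -0.1, "ty": 0.6, "tz": 0, "wx": 0, "wy": 0, "wz": 0, "jaw": 0.1}
    - {"tx": -0.1, "ty": 0.6, "tz": 0, "wx": 0, "wy": 0, "wz": 0, "jaw": 0.1}

```text
time: 3.55
tool_pos: [476.2, -191.5, 119.0]
tcp_rot: [0.861, 1.571, -0.756]
contact_force: [-1.8, 0.2, 1.9]
grip_width: 50.7
```

```bash
python3 - <<'E'
from h import *
cv2.imwrite('pics/w2.png',imaging.capture('wrist'))
cv2.imwrite('pics/s2.png',imaging.capture('scene'))
E
```

```text
(no output)
```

View pics/w2.png

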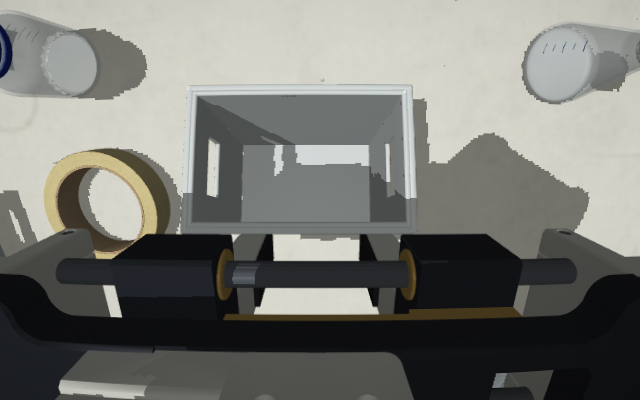

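View pics/s2.png

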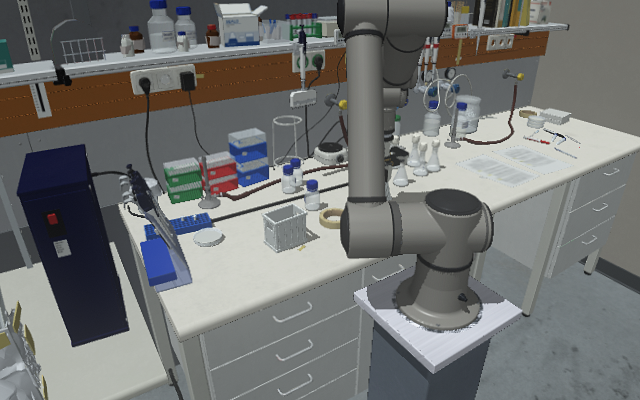

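```bash
python3 - <<'E'
from h import *
np.set_printoptions(precision=3,suppress=True)
o=readout.get_obs(); cm=cam('wrist',o)
P=onplane(cm,[[187,86],[412,85],[415,231],[182,234]],104); print(P[:,:2],P.mean(0))
print(o['tool_pos'],o['contact_force'])
E
```

```text
[[ 566.152 -132.391]
 [ 561.399 -242.376]
 [ 484.629 -247.109]
 [ 488.597 -117.048]] [ 525.194 -184.731  104.   ]
[ 476.644 -191.688  118.88 ] [-0.79   1.033  1.099]
```

Call:
arm_command:
  plan:
    - {"tx": -0.1, "ty": 0.7, "tz": 0, "wx": 0, "wy": 0, "wz": 0, "jaw": 0.1}
    - {"tx": -0.1, "ty": 0.7, "tz": 0, "wx": 0, "wy": 0, "wz": 0, "jaw": 0.1}
    - {"tx": -0.1, "ty": 0.7, "tz": 0, "wx": 0, "wy": 0, "wz": 0, "jaw": 0.1}
    - {"tx": -0.1, "ty": 0.7, "tz": 0, "wx": 0, "wy": 0, "wz": 0, "jaw": 0.1}
    - {"tx": -0.1, "ty": 0.7, "tz": 0, "wx": 0, "wy": 0, "wz": 0, "jaw": 0.1}
    - {"tx": -0.1, "ty": 0.7, "tz": 0, "wx": 0, "wy": 0, "wz": 0, "jaw": 0.1}
    - {"tx": -0.1, "ty": 0.7, "tz": 0, "wx": 0, "wy": 0, "wz": 0, "jaw": 0.1}
    - {"tx": -0.1, "ty": 0.7, "tz": 0, "wx": 0, "wy": 0, "wz": 0, "jaw": 0.1}
    - {"tx": 0, "ty": 0, "tz": 0, "wx": 0, "wy": 0, "wz": 0, "jaw": 0.1}

```text
time: 4.55
tool_pos: [532.6, -194.2, 126.8]
tcp_rot: [1.123, 1.57, -0.493]
contact_force: [0.7, -0.3, -0.2]
grip_width: 50.3
```

```bash
python3 - <<'E'
from h import *
cv2.imwrite('pics/w3.png',imaging.capture('wrist'))
E
```

```text
(no output)
```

View pics/w3.png

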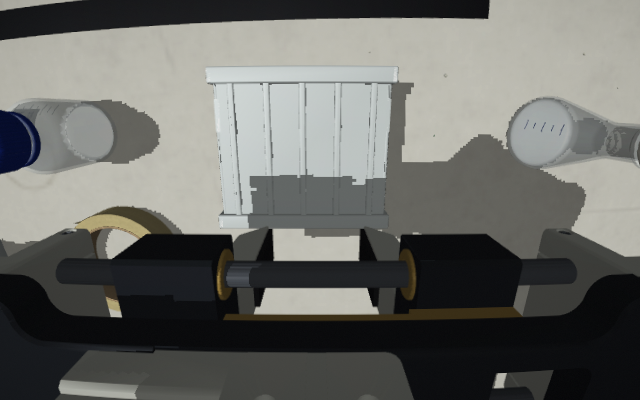

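Call:
arm_command:
  plan:
    - {"tx": -0.5, "ty": -1, "tz": 0, "wx": 0, "wy": 0, "wz": 0, "jaw": 0.1}
    - {"tx": -1, "ty": -2, "tz": 0, "wx": 0, "wy": 0, "wz": 0, "jaw": 0.1}
    - {"tx": -1, "ty": -2, "tz": 0, "wx": 0, "wy": 0, "wz": 0, "jaw": 0.1}
    - {"tx": -1, "ty": -2, "tz": 0, "wx": 0, "wy": 0, "wz": 0, "jaw": 0.1}
    - {"tx": -1, "ty": -2, "tz": 0, "wx": 0, "wy": 0, "wz": 0, "jaw": 0.1}
    - {"tx": -1, "ty": -2, "tz": 0, "wx": 0, "wy": 0, "wz": 0, "jaw": 0.1}
    - {"tx": 0, "ty": -2, "tz": 0, "wx": 0, "wy": 0, "wz": 0, "jaw": 0.1}
    - {"tx": 0, "ty": -2, "tz": 0, "wx": 0, "wy": 0, "wz": 0, "jaw": 0.1}
    - {"tx": 0, "ty": 0, "tz": -2.5, "wx": -0.03, "wy": 0, "wz": 0, "jaw": 0.1}
    - {"tx": 0, "ty": 0, "tz": -3, "wx": -0.03, "wy": 0, "wz": 0, "jaw": 0.1}
    - {"tx": 0, "ty": 0, "tz": -3, "wx": -0.03, "wy": 0, "wz": 0, "jaw": 0.1}
    - {"tx": 0, "ty": 0, "tz": -3, "wx": -0.035, "wy": 0, "wz": 0, "jaw": 0.1}
    - {"tx": 0, "ty": 0, "tz": -3, "wx": 0, "wy": 0, "wz": 0, "jaw": 0.1}
    - {"tx": 0, "ty": 0, "tz": -3, "wx": 0, "wy": 0, "wz": 0, "jaw": 0.1}
    - {"tx": 0, "ty": 0, "tz": -3, "wx": 0, "wy": 0, "wz": 0, "jaw": 0.1}
    - {"tx": 0, "ty": 0, "tz": -3, "wx": 0, "wy": 0, "wz": 0, "jaw": 0.1}
    - {"tx": 0, "ty": 0, "tz": -3, "wx": 0, "wy": 0, "wz": 0, "jaw": 0.1}
    - {"tx": 0, "ty": 0, "tz": -3, "wx": 0, "wy": 0, "wz": 0, "jaw": 0.1}
    - {"tx": 0, "ty": 0, "tz": -3, "wx": 0, "wy": 0, "wz": 0, "jaw": 0.1}
    - {"tx": 0, "ty": 0, "tz": -3, "wx": 0, "wy": 0, "wz": 0, "jaw": 0.1}

```text
time: 6.6
tool_pos: [361.5, 167.7, 182.0]
tcp_rot: [0.914, 1.57, -0.577]
contact_force: [0.6, 0.6, -0.1]
grip_width: 50.3
```

```bash
python3 - <<'E'
from h import *
np.set_printoptions(precision=3,suppress=True)
o=readout.get_obs(); print(o['time'],o['joint_positions'],o['tool_pos'],o['contact_force'],o['grip_width'])
print(delta([370,190,112],0,.08,sgn=-1))
cv2.imwrite('pics/w4.png',imaging.capture('wrist'))
E
```

```text
6.6 [ 0.242  0.189  1.946 -0.     1.007  1.733] [361.482 167.672 182.01 ] [ 0.627  0.588 -0.083] 50.29970750887186
(array([ 7.001,  1.024, -2.16 ]), array([-0.001,  0.   , -0.   ]), array([ 7.001,  1.027, -2.158]))
```

View pics/w4.png

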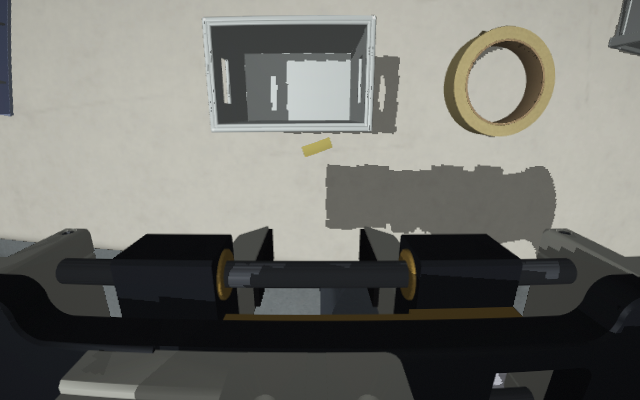

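```bash
python3 - <<'E'
from h import *
np.set_printoptions(precision=3,suppress=True)
o=readout.get_obs(); cm=cam('wrist',o)
P=onplane(cm,[[203,16],[377,15.5],[373,132.5],[210,132]],104); print(P[:,:2],P.mean(0))
print(delta([370,P[:,1].mean()+4,112],0,.08,sgn=-1))
E
```

```text
[[491.484 256.379]
 [500.219 141.759]
 [424.368 134.995]
 [415.57  251.693]] [457.91  196.207 104.   ]
(array([ 7.017,  1.102, -2.864]), array([-0.   , -0.002, -0.001]), array([ 7.011,  1.108, -2.877]))
```

Call:
arm_command:
  plan:
    - {"tx": 1.4, "ty": 0.2, "tz": -0.4, "wx": 0, "wy": 0, "wz": 0, "jaw": 0.1}
    - {"tx": 1.4, "ty": 0.2, "tz": -0.4, "wx": 0, "wy": 0, "wz": 0, "jaw": 0.1}
    - {"tx": 1.4, "ty": 0.2, "tz": -0.4, "wx": 0, "wy": 0, "wz": 0, "jaw": 0.1}
    - {"tx": 1.4, "ty": 0.2, "tz": -0.4, "wx": 0, "wy": 0, "wz": 0, "jaw": 0.1}
    - {"tx": 1.4, "ty": 0.2, "tz": -0.4, "wx": 0, "wy": 0, "wz": 0, "jaw": 0.1}
    - {"tx": 0, "ty": 1, "tz": 0, "wx": 0, "wy": 0, "wz": 0, "jaw": 0.1}
    - {"tx": 0, "ty": 1, "tz": 0, "wx": 0, "wy": 0, "wz": 0, "jaw": 0.1}
    - {"tx": 0, "ty": 1, "tz": 0, "wx": 0, "wy": 0, "wz": 0, "jaw": 0.1}
    - {"tx": 0, "ty": 1, "tz": 0, "wx": 0, "wy": 0, "wz": 0, "jaw": 0.1}
    - {"tx": 0, "ty": 0.6, "tz": 0, "wx": 0, "wy": 0, "wz": 0, "jaw": 0.1}
    - {"tx": -0.1, "ty": 0.6, "tz": 0, "wx": 0, "wy": 0, "wz": 0, "jaw": 0.1}
    - {"tx": -0.1, "ty": 0.6, "tz": 0, "wx": 0, "wy": 0, "wz": 0, "jaw": 0.1}
    - {"tx": -0.1, "ty": 0.6, "tz": 0, "wx": 0, "wy": 0, "wz": 0, "jaw": 0.1}
    - {"tx": -0.1, "ty": 0.6, "tz": 0, "wx": 0, "wy": 0, "wz": 0, "jaw": 0.1}
    - {"tx": -0.1, "ty": 0.6, "tz": 0, "wx": 0, "wy": 0, "wz": 0, "jaw": 0.1}

```text
time: 8.15
tool_pos: [447.3, 193.8, 116.9]
tcp_rot: [1.429, 1.571, -0.063]
contact_force: [-1.2, -0.0, 2.7]
grip_width: 50.8
```

```bash
python3 - <<'E'
from h import *
cv2.imwrite('pics/w5.png',imaging.capture('wrist'))
E
```

```text
(no output)
```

View pics/w5.png

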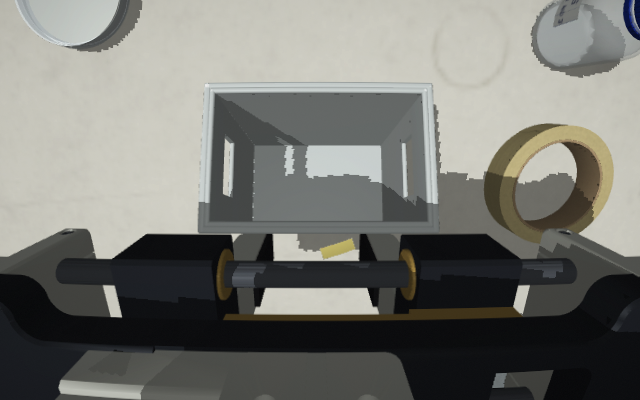

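The left crate is tilting squarely (near rim at row 231, centred on the fingers at col 317). Continuing.

Call:
arm_command:
  plan:
    - {"tx": -0.1, "ty": 0.7, "tz": 0, "wx": 0, "wy": 0, "wz": 0, "jaw": 0.1}
    - {"tx": -0.1, "ty": 0.7, "tz": 0, "wx": 0, "wy": 0, "wz": 0, "jaw": 0.1}
    - {"tx": -0.1, "ty": 0.7, "tz": 0, "wx": 0, "wy": 0, "wz": 0, "jaw": 0.1}
    - {"tx": -0.1, "ty": 0.7, "tz": 0, "wx": 0, "wy": 0, "wz": 0, "jaw": 0.1}
    - {"tx": -0.1, "ty": 0.7, "tz": 0, "wx": 0, "wy": 0, "wz": 0, "jaw": 0.1}
    - {"tx": -0.1, "ty": 0.7, "tz": 0, "wx": 0, "wy": 0, "wz": 0, "jaw": 0.1}
    - {"tx": -0.1, "ty": 0.7, "tz": 0, "wx": 0, "wy": 0, "wz": 0, "jaw": 0.1}
    - {"tx": -0.1, "ty": 0.7, "tz": 0, "wx": 0, "wy": 0, "wz": 0, "jaw": 0.1}
    - {"tx": 0, "ty": 0, "tz": 0, "wx": 0, "wy": 0, "wz": 0, "jaw": 0.1}
    - {"tx": -0.5, "ty": -1, "tz": 0, "wx": 0, "wy": 0, "wz": 0, "jaw": 0.1}
    - {"tx": -1, "ty": -2, "tz": 0, "wx": 0, "wy": 0, "wz": 0, "jaw": 0.1}
    - {"tx": -1, "ty": -2, "tz": 0, "wx": 0, "wy": 0, "wz": 0, "jaw": 0.1}
    - {"tx": -1, "ty": -2, "tz": 0, "wx": 0, "wy": 0, "wz": 0, "jaw": 0.1}
    - {"tx": -1, "ty": -2, "tz": 0, "wx": 0, "wy": 0, "wz": 0, "jaw": 0.1}
    - {"tx": -1, "ty": -2, "tz": 0, "wx": 0, "wy": 0, "wz": 0, "jaw": 0.1}

```text
time: 9.7
tool_pos: [390.9, 189.2, 180.2]
tcp_rot: [-1.344, 1.57, -2.835]
contact_force: [-0.2, 0.5, 0.3]
grip_width: 50.2
```

```bash
python3 - <<'E'
from h import *
o=readout.get_obs(); print(o['tool_pos'],o['time'])
for n in ('wrist','scene','top'): cv2.imwrite(f'pics/{n}6.png',imaging.capture(n))
im=cv2.imread('pics/scene6.png'); cv2.imwrite('pics/s6z.png',cv2.resize(im[160:270,220:420],None,fx=4,fy=4))
E
```

```text
[390.85307329 189.22489153 180.20633422] 9.7
```

View pics/wrist6.png

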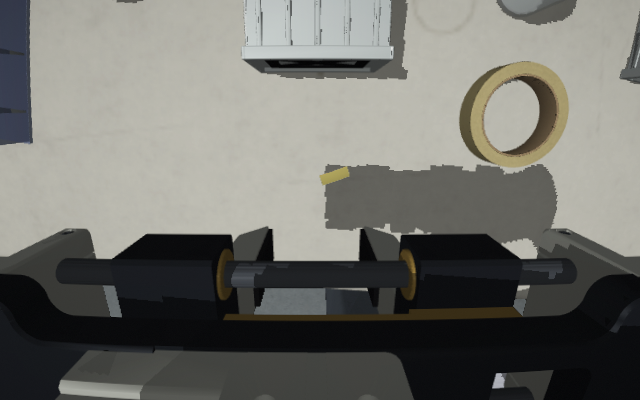

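View pics/s6z.png

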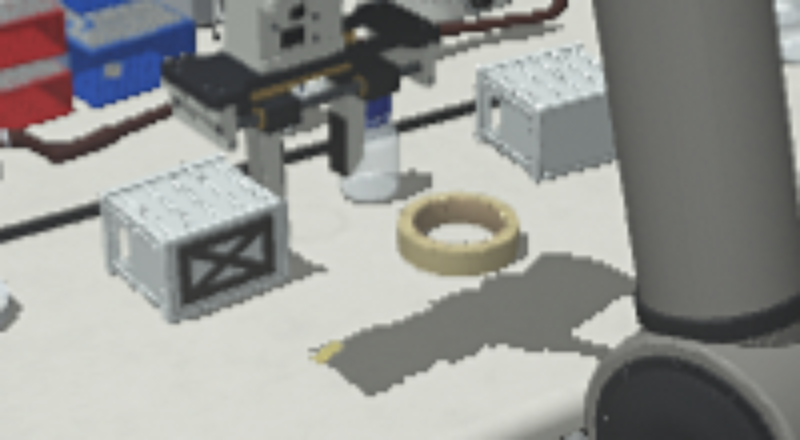

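View pics/top6.png

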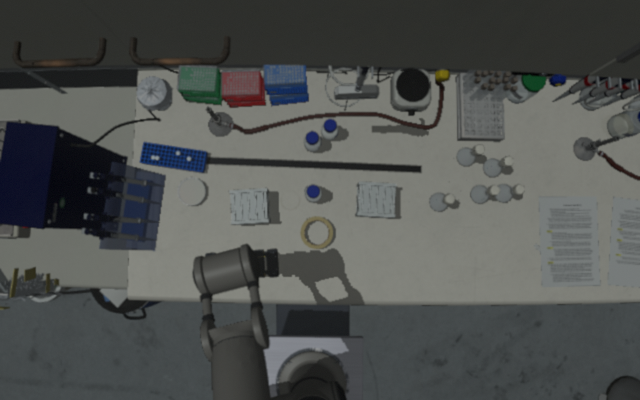

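```bash
python3 - <<'E'
from h import *
np.set_printoptions(precision=3,suppress=True)
im=cv2.imread('pics/top6.png')
cv2.imwrite('pics/za6.png',cv2.convertScaleAbs(cv2.resize(im[150:240,190:290],None,fx=6,fy=6,interpolation=cv2.INTER_CUBIC),alpha=1.6))
o=readout.get_obs(); cm=cam('wrist',o)
print(onplane(cm,[[242,60],[393,58]],76))
E
```

```text
[[500.059 254.834  76.   ]
 [510.759 140.363  76.   ]]
```

View pics/za6.png

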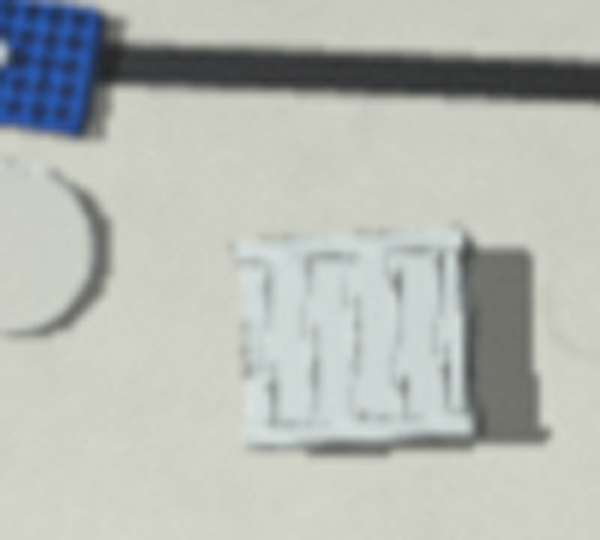

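```bash
python3 - <<'E'
from h import *
np.set_printoptions(precision=3,suppress=True)
print(delta([450,192.6,47],0.5,.09,sgn=-1))
print(delta([390,187,180],0.5,.09,sgn=-1))
E
```

```text
(array([13.357,  5.8  ,  0.159]), array([-0.01 ,  0.002,  0.499]), array([14.503, -1.295,  0.214]))
(array([ 0.049, -0.207,  0.235]), array([-0.01 ,  0.002,  0.499]), array([-0.057, -0.207,  0.233]))
```

Call:
arm_command:
  plan:
    - {"tx": 0, "ty": 0, "tz": 0, "wx": -0.0025, "wy": 0, "wz": 0.125, "jaw": 0.1}
    - {"tx": 0, "ty": 0, "tz": 0, "wx": -0.0025, "wy": 0, "wz": 0.125, "jaw": 0.1}
    - {"tx": 0, "ty": 0, "tz": 0, "wx": -0.0025, "wy": 0, "wz": 0.125, "jaw": 0.1}
    - {"tx": 0, "ty": 0, "tz": 0, "wx": -0.0025, "wy": 0, "wz": 0.125, "jaw": 0.1}
    - {"tx": 2, "ty": -0.2, "tz": 0.03, "wx": 0, "wy": 0, "wz": 0, "jaw": 0.1}
    - {"tx": 2, "ty": -0.2, "tz": 0.03, "wx": 0, "wy": 0, "wz": 0, "jaw": 0.1}
    - {"tx": 2, "ty": -0.2, "tz": 0.03, "wx": 0, "wy": 0, "wz": 0, "jaw": 0.1}
    - {"tx": 2, "ty": -0.2, "tz": 0.03, "wx": 0, "wy": 0, "wz": 0, "jaw": 0.1}
    - {"tx": 2, "ty": -0.2, "tz": 0.03, "wx": 0, "wy": 0, "wz": 0, "jaw": 0.1}
    - {"tx": 2, "ty": -0.2, "tz": 0.03, "wx": 0, "wy": 0, "wz": 0, "jaw": 0.1}
    - {"tx": 2, "ty": -0.1, "tz": 0.03, "wx": 0, "wy": 0, "wz": 0, "jaw": 0.1}
    - {"tx": 0, "ty": 0, "tz": 0, "wx": 0, "wy": 0, "wz": 0, "jaw": 0.1}

```text
time: 11.05
tool_pos: [452.7, 212.0, 91.0]
tcp_rot: [1.463, 1.12, -0.03]
contact_force: [-0.1, -1.4, -0.0]
grip_width: 50.4
```

```bash
python3 - <<'E'
from h import *
np.set_printoptions(precision=3,suppress=True)
print(delta([490,196.2,47],0.5,.09,sgn=-1))
print(delta([634,209.2,47],0.5,.09,sgn=-1))
cv2.imwrite('pics/w7.png',imaging.capture('wrist'))
E
```

```text
(array([5.61 , 1.317, 1.621]), array([0.001, 0.052, 0.052]), array([5.578, 1.027, 1.913]))
(array([11.862, 14.35 ,  1.285]), array([0.001, 0.052, 0.052]), array([12.51 , 13.715,  1.913]))
```

View pics/w7.png

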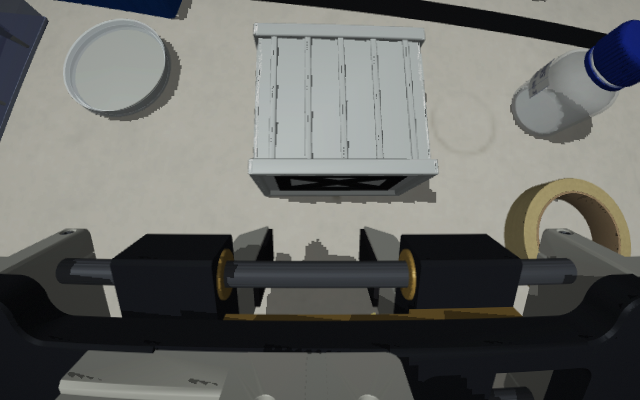

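```bash
python3 - <<'E'
from h import *
np.set_printoptions(precision=3,suppress=True)
o=readout.get_obs(); print(o['joint_positions'],o['tool_pos'],o['dq'])
print(R.from_euler('xyz',o['tcp_rot']).as_matrix())
E
```

```text
[ 0.391  0.39   2.115 -0.691  0.283  2.517] [452.017 211.791  91.563] [-0.002 -0.034  0.022  0.013  0.004 -0.012]
[[ 0.435  0.898  0.067]
 [-0.013  0.08  -0.997]
 [-0.9    0.433  0.047]]
```

```bash
python3 - <<'E'
from h import *
np.set_printoptions(precision=3,suppress=True)
print(delta([445,192.2,90],0.2,.09,sgn=-1))
print(delta([445,192.2,47],0.2,.09,sgn=-1))
E
```

```text
(array([-0.139, -0.855,  1.898]), array([-0.007,  0.052, -0.248]), array([-0.021, -0.888,  1.888]))
(array([ 3.731, -2.718,  1.698]), array([-0.007,  0.052, -0.248]), array([ 4.194, -1.743,  1.888]))
```

Call:
arm_command:
  plan:
    - {"tx": 0, "ty": 0, "tz": 0, "wx": -0.0025, "wy": 0.018, "wz": -0.083, "jaw": 0.1}
    - {"tx": 0, "ty": 0, "tz": 0, "wx": -0.0025, "wy": 0.017, "wz": -0.083, "jaw": 0.1}
    - {"tx": 0, "ty": 0, "tz": 0, "wx": -0.0025, "wy": 0.017, "wz": -0.083, "jaw": 0.1}
    - {"tx": 0, "ty": -0.45, "tz": 0.9, "wx": 0, "wy": 0, "wz": 0, "jaw": 0.1}
    - {"tx": 0, "ty": -0.45, "tz": 1, "wx": 0, "wy": 0, "wz": 0, "jaw": 0.1}
    - {"tx": 0, "ty": 0, "tz": 0, "wx": 0, "wy": 0, "wz": 0, "jaw": 0.1}

```text
time: 11.7
tool_pos: [443.4, 187.7, 89.8]
tcp_rot: [1.498, 1.331, 0.01]
contact_force: [0.7, -1.0, -0.1]
grip_width: 50.6
```

```bash
python3 - <<'E'
from h import *
np.set_printoptions(precision=3,suppress=True)
o=readout.get_obs(); print(o['joint_positions'])
print(delta([445,192.2,47],0.2,.09,sgn=-1))
E
```

```text
[ 0.28   0.389  2.023 -0.132  0.502  1.877]
(array([ 4.199, -0.826, -0.513]), array([-0.005,  0.019, -0.039]), array([ 4.237, -0.659, -0.437]))
```

Call:
arm_command:
  plan:
    - {"tx": 0, "ty": 0, "tz": 0, "wx": -0.005, "wy": 0.019, "wz": -0.039, "jaw": 0.1}
    - {"tx": 1.4, "ty": -0.2, "tz": -0.14, "wx": 0, "wy": 0, "wz": 0, "jaw": 0.1}
    - {"tx": 1.4, "ty": -0.2, "tz": -0.15, "wx": 0, "wy": 0, "wz": 0, "jaw": 0.1}
    - {"tx": 1.4, "ty": -0.2, "tz": -0.14, "wx": 0, "wy": 0, "wz": 0, "jaw": 0.1}
    - {"tx": 0, "ty": 0, "tz": 0, "wx": 0, "wy": 0, "wz": 0, "jaw": 0.1}

```text
time: 12.2
tool_pos: [445.9, 193.6, 46.6]
tcp_rot: [1.572, 1.372, 0.093]
contact_force: [-0.2, -0.5, -0.6]
grip_width: 50.4
```

```bash
python3 - <<'E'
from h import *
np.set_printoptions(precision=3,suppress=True)
o=readout.get_obs(); print(o['joint_positions'])
print(delta([490,196.2,47],0.2,.09,sgn=-1))
print(delta([639,209.6,47],0.2,.09,sgn=-1))
E
```

```text
[ 0.274  0.487  2.021 -0.083  0.44   1.825]
(array([0.833, 4.339, 0.141]), array([ 0.001, -0.001,  0.001]), array([0.839, 4.338, 0.135]))
(array([ 3.783, 19.005,  0.165]), array([ 0.001, -0.001,  0.001]), array([ 3.811, 19.   ,  0.14 ]))
```

Call:
arm_command:
  plan:
    - {"tx": 0.2, "ty": 0.98, "tz": 0.01, "wx": 0, "wy": 0, "wz": 0, "jaw": 0.1}
    - {"tx": 0.2, "ty": 0.98, "tz": 0.01, "wx": 0, "wy": 0, "wz": 0, "jaw": 0.1}
    - {"tx": 0.2, "ty": 0.98, "tz": 0.01, "wx": 0, "wy": 0, "wz": 0, "jaw": 0.1}
    - {"tx": 0.2, "ty": 0.98, "tz": 0.01, "wx": 0, "wy": 0, "wz": 0, "jaw": 0.1}
    - {"tx": 0.1, "ty": 0.49, "tz": 0.01, "wx": 0, "wy": 0, "wz": 0, "jaw": 0.1}
    - {"tx": 0.1, "ty": 0.49, "tz": 0.01, "wx": 0, "wy": 0, "wz": 0, "jaw": 0.1}
    - {"tx": 0.12, "ty": 0.6, "tz": 0.01, "wx": 0, "wy": 0, "wz": 0, "jaw": 0.1}
    - {"tx": 0.12, "ty": 0.6, "tz": 0.01, "wx": 0, "wy": 0, "wz": 0, "jaw": 0.1}
    - {"tx": 0.12, "ty": 0.6, "tz": 0.01, "wx": 0, "wy": 0, "wz": 0, "jaw": 0.1}
    - {"tx": 0.12, "ty": 0.6, "tz": 0.01, "wx": 0, "wy": 0, "wz": 0, "jaw": 0.1}
    - {"tx": 0.12, "ty": 0.6, "tz": 0, "wx": 0, "wy": 0, "wz": 0, "jaw": 0.1}
    - {"tx": 0.12, "ty": 0.6, "tz": 0, "wx": 0, "wy": 0, "wz": 0, "jaw": 0.1}

```text
time: 13.4
tool_pos: [534.6, 200.9, 48.2]
tcp_rot: [1.578, 1.369, 0.098]
contact_force: [-1.1, -0.4, -0.1]
grip_width: 50.7
```

```bash
python3 - <<'E'
from h import *
np.set_printoptions(precision=3,suppress=True)
o=readout.get_obs(); cm=cam('wrist',o)
print(delta([639,209.6,47],0.2,.09,sgn=-1))
cv2.imwrite('pics/w8.png',imaging.capture('wrist'))
E
```

```text
(array([ 2.211, 10.238,  0.085]), array([ 0.001, -0.002, -0.001]), array([ 2.196, 10.241,  0.074]))
```

View pics/w8.png

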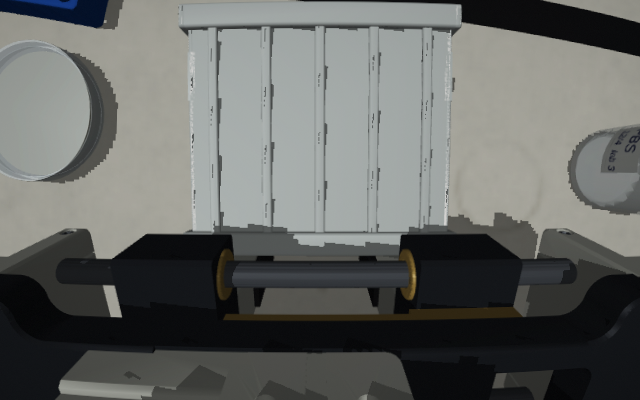

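Call:
arm_command:
  plan:
    - {"tx": 0.13, "ty": 0.6, "tz": 0, "wx": 0, "wy": 0, "wz": 0, "jaw": 0.1}
    - {"tx": 0.13, "ty": 0.6, "tz": 0, "wx": 0, "wy": 0, "wz": 0, "jaw": 0.1}
    - {"tx": 0.13, "ty": 0.6, "tz": 0, "wx": 0, "wy": 0, "wz": 0, "jaw": 0.1}
    - {"tx": 0.13, "ty": 0.6, "tz": 0, "wx": 0, "wy": 0, "wz": 0, "jaw": 0.1}
    - {"tx": 0.13, "ty": 0.6, "tz": 0.01, "wx": 0, "wy": 0, "wz": 0, "jaw": 0.1}
    - {"tx": 0.13, "ty": 0.6, "tz": 0.01, "wx": 0, "wy": 0, "wz": 0, "jaw": 0.1}
    - {"tx": 0.13, "ty": 0.6, "tz": 0.01, "wx": 0, "wy": 0, "wz": 0, "jaw": 0.1}
    - {"tx": 0.13, "ty": 0.6, "tz": 0.01, "wx": 0, "wy": 0, "wz": 0, "jaw": 0.1}
    - {"tx": 0.13, "ty": 0.6, "tz": 0.01, "wx": 0, "wy": 0, "wz": 0, "jaw": 0.1}
    - {"tx": 0.13, "ty": 0.6, "tz": 0.01, "wx": 0, "wy": 0, "wz": 0, "jaw": 0.1}
    - {"tx": 0.13, "ty": 0.6, "tz": 0, "wx": 0, "wy": 0, "wz": 0, "jaw": 0.1}
    - {"tx": 0.13, "ty": 0.6, "tz": 0, "wx": 0, "wy": 0, "wz": 0, "jaw": 0.1}
    - {"tx": 0.13, "ty": 0.6, "tz": 0, "wx": 0, "wy": 0, "wz": 0, "jaw": 0.1}
    - {"tx": 0.13, "ty": 0.6, "tz": 0, "wx": 0, "wy": 0, "wz": 0, "jaw": 0.1}
    - {"tx": 0.13, "ty": 0.6, "tz": 0, "wx": 0, "wy": 0, "wz": 0, "jaw": 0.1}
    - {"tx": 0.13, "ty": 0.6, "tz": 0, "wx": 0, "wy": 0, "wz": 0, "jaw": 0.1}
    - {"tx": 0.13, "ty": 0.6, "tz": 0, "wx": 0, "wy": 0, "wz": 0, "jaw": 0.1}
    - {"tx": 0, "ty": 0, "tz": 0, "wx": 0, "wy": 0, "wz": 0, "jaw": 0.1}

```text
time: 15.25
tool_pos: [639.3, 209.8, 47.1]
tcp_rot: [1.579, 1.368, 0.099]
contact_force: [0.5, 0.9, 0.3]
grip_width: 50.8
```

Call:
arm_command:
  plan:
    - {"tx": -0.1, "ty": -0.5, "tz": 0, "wx": 0, "wy": 0, "wz": 0, "jaw": 0.1}
    - {"tx": -0.2, "ty": -1, "tz": 0, "wx": 0, "wy": 0, "wz": 0, "jaw": 0.1}
    - {"tx": -0.4, "ty": -2, "tz": 0, "wx": 0, "wy": 0, "wz": 0, "jaw": 0.1}
    - {"tx": -0.4, "ty": -2, "tz": 0, "wx": 0, "wy": 0, "wz": 0, "jaw": 0.1}
    - {"tx": -0.4, "ty": -2, "tz": 0, "wx": 0, "wy": 0, "wz": 0, "jaw": 0.1}
    - {"tx": -2, "ty": -2, "tz": 0, "wx": 0, "wy": 0, "wz": 0, "jaw": 0.1}
    - {"tx": -3, "ty": -1.5, "tz": 0, "wx": 0, "wy": 0, "wz": 0, "jaw": 0.1}
    - {"tx": -3, "ty": -1.5, "tz": 0, "wx": 0, "wy": 0, "wz": 0, "jaw": 0.1}
    - {"tx": -2, "ty": -1.5, "tz": 0, "wx": 0, "wy": 0, "wz": 0, "jaw": 0.1}
    - {"tx": 0, "ty": 0, "tz": 0, "wx": 0, "wy": 0, "wz": 0, "jaw": 0.1}

```text
time: 16.25
tool_pos: [477.5, 195.3, 133.9]
tcp_rot: [1.581, 1.366, 0.102]
contact_force: [0.1, -0.9, -0.1]
grip_width: 50.6
```

```bash
python3 - <<'E'
from h import *
np.set_printoptions(precision=3,suppress=True)
for n in ('wrist','scene','top'): cv2.imwrite(f'pics/{n}9.png',imaging.capture(n))
im=cv2.imread('pics/scene9.png'); cv2.imwrite('pics/s9z.png',cv2.resize(im[140:270,200:420],None,fx=3.6,fy=3.6))
im=cv2.imread('pics/top9.png'); cv2.imwrite('pics/t9z.png',cv2.convertScaleAbs(cv2.resize(im[130:250,180:460],None,fx=2.8,fy=2.8,interpolation=cv2.INTER_CUBIC),alpha=1.6))
E
```

```text
(no output)
```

View pics/t9z.png

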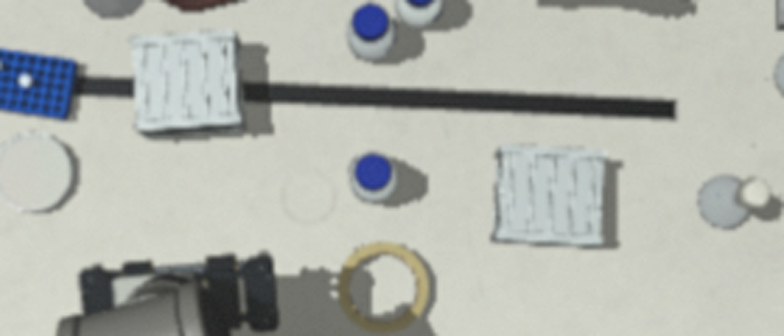

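View pics/s9z.png

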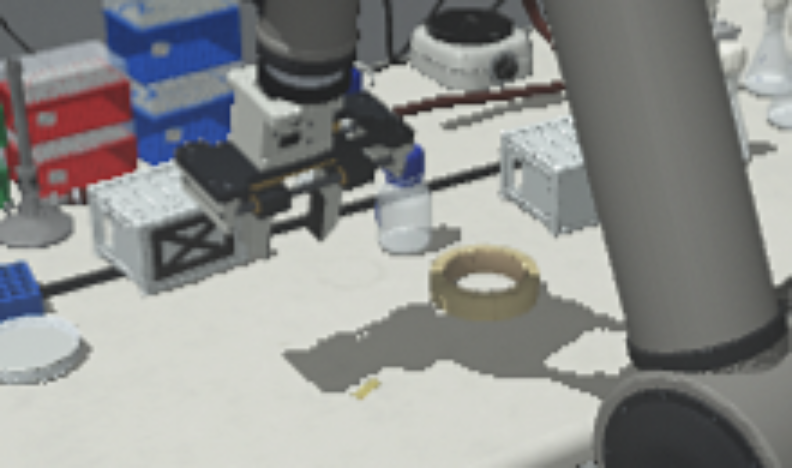

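View pics/wrist9.png

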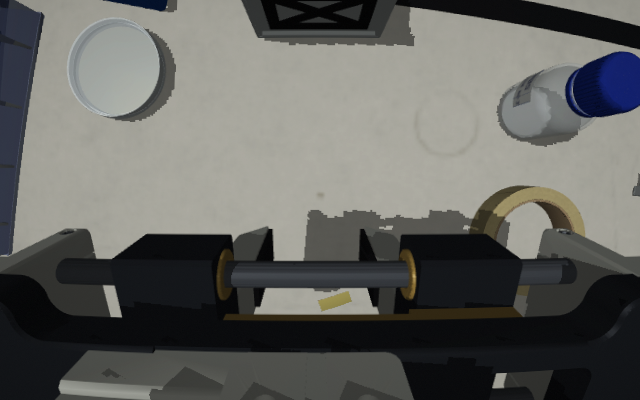

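```bash
python3 - <<'E'
from h import *
np.set_printoptions(precision=1,suppress=True)
o=readout.get_obs(); cm=cam('wrist',o)
print(onplane(cm,[[259,38],[381,37]],0))
cm=cam('top'); f=lambda c:np.array(c)/2.8+[180,130]
print('L',onplane(cm,f([(133,38),(238,33),(242,124),(140,130)]),76)[:,:2])
print('R',onplane(cm,f([(498,150),(606,155),(603,243),(497,240)]),76)[:,:2])
print('strip',onplane(cm,f([(110,79),(110,95),(260,84),(260,101)]),0)[:,:2])
a=cv2.imread('pics/top0.png');b=cv2.imread('pics/top9.png')
for n,(x,y) in dict(roll=(318,226),bottle=(314,192),flask=(441,202),dish=(193,191)).items():
    print(n,cv2.absdiff(a,b)[y-10:y+10,x-14:x+14].mean())
a=cv2.imread('pics/top6.png'); print('R crate moved?',cv2.absdiff(a,b)[180:222,350:402].mean())
E
```

```text
[[645.  263.9   0. ]
 [656.3 150.8   0. ]]
L [[747.8 270.7]
 [754.8 155.3]
 [654.4 148.3]
 [646.2 259.6]]
R [[ 630.3 -130.3]
 [ 626.8 -248.4]
 [ 530.8 -245.2]
 [ 532.4 -130. ]]
strip [[714.8 310.1]
 [696.1 309.5]
 [711.2 136.5]
 [691.5 136.1]]
roll 9.04404761904762
bottle 4.570833333333334
flask 5.623214285714286
dish 6.210119047619048
R crate moved? 1.2524420024420024
```

```bash
python3 - <<'E'
from plant import bot
print(bot.close_job())
E
```

```text
the job is handed in; nothing more can be done
None
```

Both crates were pushed over away from the robot. The left one showed the stamp, so I pushed it onto the dispatch line and handed the job in at about 16.5 s.

- **Stamped crate:** it lies from about x = 645–656 (near edge) to x = 748–755 (far edge), with the stamp facing the robot. The strip there runs from about x = 690 to 715, so its full width is under the crate with over 30 mm to spare at each side.
- **Plain crate:** it lies where it fell, at about x = 531–630 and y = -130 to -248. Its top-view picture is unchanged since the push. The arm hid part of its underside in the scene view, but the part I could see was plain.
- **Things to leave alone:** the roll, bottle, flask and dish sit at the same pixels in the top view before and after, within about 1 px. The picture differences around them were small but not zero (about 5–9 grey levels). I put this down to lighting and the arm's shadow, but did not check further.
- **Forces:** the contact forces reported at the end of the moves stayed under about 5 N, and the arm was clear of everything at hand-in.
- **What went off plan:** my first tool tilt for the push (0.5 rad) ran joint 5 to the end of its range while in free air. The move fell short there without touching anything, and I pushed with a 0.2 rad tilt instead. Before any motion, one call was refused for missing keys.

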